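Set the batch mark on the lever gauge from a sample handle

ROBOT

A 7-joint arm with a two-finger parallel gripper is mounted at the origin on a cart in front of the work surface, level with it; the furniture and walls round the work are solid. World frame = base frame: x ahead of the robot, y to its left, z up, the work surface at z = 0. Lengths are in mm, angles in rad, forces in N, time in s.
With the tool pointing down it reaches from about 425 to 925 mm from the base axis. Payload 6.8 kg.
Tool frame: the origin (TCP) lies midway between the tips of the shut fingers; the grasp point (between the pads) lies 19 mm behind it; z points along the fingers, y is the line along which they close (so a half turn about z gives the same grasp; the last joint's range is limited). The gripper opens to 88 mm and grips with 3 to 60 N. Pads are 20 mm wide; open, the fingers measure 115 mm over their backs; the gripper's body (75 mm by 178 mm) begins 61 mm behind the grasp point.
Start: joints at [1.052, 0.477, 0.022, 1.555, -0.011, 1.109, -0.083], TCP at [269.567, -618.855, 222.664] pointing down, gripper open.
Joint ranges: [-2.96, 2.96], [-0.34, 2.1], [-1.41, 1.46], [0.24, 2.44], [-1.37, 4.51], [0.17, 1.92], [-2.96, 2.96]. Speed limits (rad/s): [2.39, 2.39, 3.14, 3.14, 3.14, 3.14, 3.14].

INTERFACE

Orientations are given as a 3x3 rotation matrix whose columns are the frame's x, y, z axes.
In Python, from station import status, eyes, ticket, masks_of, place_of gives the robot as it stands.
- The arm moves only by the tool jog_arm, never from a script. Its argument "rows" is a list of rows, each an object with "gripper": the finger opening in mm, from 0 to 87.8; "translation": the shift along the tool's x, y, z each as a share of 0.6 m, from -1 to 1, a list of three; "dr": the turn, a rotation vector about the tool's x, y, z each as a share of 90 degrees, from -1 to 1, a list of three. In form: [{"gripper": gripper, "translation": [tx, ty, tz], "dr": [wx, wy, wz]}, ...]. A call has 1 to 10 rows; each row is the pose to reach, as a shift and turn from the pose commanded when the call began, along the tool's axes at that moment; what a row does not reach only later rows make up. A row lasts 1/10 s, in which the tool goes at most 50 mm and 8.59 degrees, less where a joint would pass 70% of its speed; a pose out of reach is approached as far as the arm can. A call with a number of a shift or a turn outside -1 to 1 is refused whole. A call with a gripper value outside its range is refused whole. The fingers move at their own pace and stop on an object; "grip_force" is the grip in N (left out, the last holds). Time passes only in rows, so rows that repeat a pose let the fingers close. It gives the time, the measured TCP pose, the force, the opening and the grip force at its end, in the units of the state.
- status.get_obs(): the state, without advancing time (a new reading comes with each control period).
- eyes.camera(name): name is "scene" or "top" or "wrist"; returns a dict with "frame" (400x640x3 uint8, red, green, blue), "depth" (400x640 float32, mm along the optical axis (not along the pixel's ray), 0 where there is no reading), "intrinsics" (3x3 intrinsics, pixels), "R" (3x3) and "t" (3): a world point X has camera coordinates R X + t. Camera axes: x right, y down, z forward; pixel columns grow to the right and rows downward; lengths in mm; the calibration is good to about 2 mm. A picture is of the moment at which its call begins.
- ticket.finish_job(): hands the job in; it is judged then, once.
Trained networks look in a picture, given as the dict that the camera call returned (one of the last four; its "shot" number tells which), for a name from the list of things; names that differ only in an ending like _2 or _b are one class to them, and where a whole thing is asked for, a point or a joint stands for the part that bears it (a point fixed in the world has none). Each returns a list of dicts, best first, with "p" (0 to 1); they miss things now and then, are a little off and sometimes report something else, mostly with a low value. They report only what shows in the picture. A call takes as long as a camera call. They do not tell look-alikes from the thing itself.
- masks_of(thing, picture): "mask" (400x640 bool, what is visible of it) and "bbox" ([left, top, width, height] in pixels, round what is visible of it).
- place_of(thing, picture): "position" ([column, row] in pixels: a listed point, or the origin of a listed thing).
The state is a dict: "time_s": time; "q": joint angles; "qd": joint speeds; "effort": joint torques, N m; "ee_pos": TCP position; "eef_rot": TCP orientation; "force": force on the tool from outside, world axes, zero at the start; "torque": the same for the moment, N m; "gripper_width": finger opening in mm; "finger_force": force on a finger pad.
Only numpy, scipy, OpenCV 4.12 (cv2) and the standard library are available. Lean on these libraries where they do the work, as an engineer would, in place of code of your own. Each camera call takes 0.05 s, during which the arm holds its last target. There are 200 camera calls.

TASK

Take the loose teal handle and lay it, button up, in both saddles of the lever gauge's rest with its button end under the lever, up against the end plate or nearly so. Press the lever down until it turns firm on the handle, without crushing it, and let it come back up. The thin memory hand now shows how far the lever went: leave that hand alone and slide the clip on the rim of the scale in line with it; leave the handle in the rest and do not disturb the other things on the bench.

Things in the scene. Friction and masses are not known exactly. Their poses are not given: they have to be found in the camera images.
- handle: the sample: loose moulded teal tool handle, 170 mm long, about 28 mm wide, 21 mm high, 46 g, lying on the bench on its flat back with the small yellow push button on top. Origin at the centre of its underside; its x runs along it, towards the end that has the button; z up.
- button_end (a point): middle of the handle's end face at the button end (85 mm along +x from the handle's centre, 10.5 mm above its underside)
- gauge: bench lever gauge bolted down: grey cast base plate 16 mm thick (x -68 to 158, y -60 to 70 mm), two upright cheeks with a shaft at x 110 mm, 117 mm above the bench, a hand lever, a white scale sector above the shaft (plane y 24 to 28 mm, facing +y, radius 78 to 114 mm). Origin on the bench straight under the lever's pad as it bears; z up, -x the way the arm points from the shaft, y along the shaft
- rest: the gauge's steel rest, clamped at another height each time (saddle floor 40 to 75 mm above the bench). Origin on the saddle floor under the pad; axes as the gauge's. Open saddles at y -15 to 15 and 32 to 54 mm, 38 mm wide inside (52 outside), lips 12 mm high. End plate at y -60 to -65 mm, 14 mm high. Beyond y 56 mm nothing is under a seated handle: fingers fit there, clear of the lever
- lever (a joint): travel of the hand lever, rad: 0 up (arm 0.60 rad above level, held by its spring), grows as it is pressed down, ends at 1.05. 2 to 6 N at the grip on the way; firms up abruptly when the pad meets the handle, at 0.45 to 0.82 depending on the rest's height. 10 N beyond the spring is firm, 70 N crushes the handle. It comes back up by itself when let go
- lever_grip (a point): centre of the lever's black cross grip, a bar along the gauge's y, 70 mm long, 22 mm thick, at the free end of the lever 210 mm from the shaft; press it down from above
- lever_pad (a point): tip of the round rubber pad (22 mm) under the lever arm, 110 mm out from the shaft and 35 mm below the arm's middle line; it comes down on the handle near its button end. With the lever up it is about 150 mm above the bench. The arm is 16 mm wide.
- memory_hand (a joint): reading of the thin steel memory hand on the scale, rad, same zero and sense as the lever's travel: the lever's pointer pushes it ahead and leaves it at the furthest travel. Starts at some old reading between 0 and 0.25.
- memory_tip (a point): tip of the memory hand on the scale face, 98 mm from the shaft, 30.5 mm to the +y side of the gauge's middle plane; the hand is a flat blade from the shaft to this tip, not to be touched
- scale_clip (a joint): place of the aluminium clip on the rim of the scale, rad, same zero and sense as the memory hand: equal readings mean clip and hand in line. About 1 N moves it; it stays where it is left; range 0 to 1.12, starts at 0.9 to 1.1. It turns about the shaft: at value q it leans (0.65 - q) rad from upright towards the gauge's +x
- clip_post (a point): the clip's ribbed thumb post, 14 x 14 mm, standing radially out of the rim; this point is 140 mm from the shaft, the post reaches from 122 to 152 mm; 25.5 mm to the +y side of the gauge's middle plane
- clip_index (a point): point below the clip's index line, 98 mm from the shaft, where the memory hand's tip lies when the two agree
- spray_bottle: bystander: spray bottle of cleaner, 56 x 120 x 272 mm tall; origin at the centre of its underside
- tape_roll: bystander: roll of brown packing tape lying flat, 114 mm across, 48 mm high; origin at the centre of its underside
- glue_bottle: bystander: white squeeze bottle with pointed cap, 42 mm across, 121 mm tall; origin at the centre of its underside
- mug: bystander: white mug, 81 mm across, 97 mm high, one handle; origin at the centre of its underside
- header_cards: bystander: pile of blank grey cards, 157 x 120 x 11 mm; origin at the centre of its underside
- felt_pen: bystander: white felt marker with dark cap, 147 mm long, lying on the pile of cards; origin at the centre of its underside
- whisk_head: bystander: wire whisk head, 144 mm long, 39 mm high, lying down; origin at the centre of its underside
- box_cutter: bystander: orange snap-blade cutter, 158 x 21 x 17 mm; origin at the centre of its underside
Mind the look-alikes: they are no part of the job. Of the things that look like the handle, the larger one is meant.

How it is judged (in metres and radians):
On the way, in this order (a step that is already met when the one before it is completed fails the run):
1. the handle lies in both saddles, button up, button end at the end plate, let go of (y of button_end in the frame of rest below -0.036 m and x of handle in the frame of rest between -0.012 and 0.012 m and z of handle in the frame of rest between -0.005 and 0.006 m and angle between the x axis of handle and the y axis of rest, either way round below 0.14 rad and angle between handle's own z axis and vertical below 0.14 rad and contact force between the fingers and handle below 0.1 N and value of joint lever below 0.08 rad), for 0.2 s.
2. the lever is pressed down until its pad bears firmly on the handle (y of button_end in the frame of rest below -0.036 m and x of handle in the frame of rest between -0.012 and 0.012 m and z of handle in the frame of rest between -0.005 and 0.006 m and angle between the x axis of handle and the y axis of rest, either way round below 0.14 rad and angle between handle's own z axis and vertical below 0.14 rad and contact force between gauge and handle above 8 N), for 0.2 s.
At the end, for the whole second after the job is handed in: Handle at rest in both saddles, button up, within 8 degrees and 12 mm of the rest's line, button end within 24 mm of the end plate; lever back up; memory hand at the firm travel (0.36 to 0.86) and clip in line with it within 0.05 rad (5 mm on the scale) (y of button_end in the frame of rest below -0.036 m and x of handle in the frame of rest between -0.012 and 0.012 m and z of handle in the frame of rest between -0.005 and 0.006 m and angle between the x axis of handle and the y axis of rest, either way round below 0.14 rad and angle between handle's own z axis and vertical below 0.14 rad and value of joint lever below 0.08 rad and value of joint memory_hand between 0.36 and 0.86 rad and angle between the x axis of clip_index and the x axis of memory_tip, either way round below 0.05 rad and linear speed of handle below 0.02 m/s); the robot touches nothing.
It fails at once if the handle is crushed: more than 160 N between pad and handle (contact force between gauge and handle above 160 N).
It fails at once if the robot touches the memory hand (contact force between any of the fingers, the arm and memory_hand above 0.5 N).
It fails at once if another thing on the bench is moved by more than 40 mm (distance of any of spray_bottle, tape_roll, glue_bottle, mug, header_cards, felt_pen, whisk_head, box_cutter from where it was at the start of the episode above 0.04 m).
It also fails if it takes over 70 s, if anything falls off the work surface, if the arm or the gripper's body presses on something with over 40 N, if the wrist force passes 120 N, or if a joint passes its speed limit or range.

## Working session

There is one attempt and no reset: what is moved stays moved. The work goes in short steps, Python scripts to look and compute and a tool call to move; the robot and the scene stay as the last step left them, time stands still between calls to the robot, and variables do not carry over. Pictures are saved under pics/ and viewed, at most 13 in all, crops included, and the job is handed in when it is done.

Besides the shell and the picture viewer there is one more tool, called by a JSON object that holds its "api" and its "payload". jog_arm: Moves the arm, as the interface text tells. Its arguments: {"type":"object","properties":{"rows":{"type":"array"},"grip_force":{"type":"number"}},"required":["rows"]}

```bash
ls; mkdir -p pics
cat > h.py <<'E'
import numpy as np, cv2
from station import status, eyes, ticket, masks_of, place_of
def world(c,uv,depth=None):
    u,v=uv; K=c["intrinsics"]
    if depth is None:
        p=c["depth"][int(v)-1:int(v)+2,int(u)-1:int(u)+2]; p=p[p>0]; depth=np.median(p) if p.size else np.nan
    x=np.linalg.inv(K)@np.array([u,v,1.])*depth
    return c["R"].T@(x-c["t"])
def at_z(c,uv,z):
    d=c["R"].T@np.linalg.inv(c["intrinsics"])@np.array([uv[0],uv[1],1.]); o=-c["R"].T@c["t"]
    return o+d*(z-o[2])/d[2]
def cloud(c,m):
    v,u=np.nonzero(m&(c["depth"]>0)); d=c["depth"][v,u]
    x=(np.linalg.inv(c["intrinsics"])@np.stack([u,v,np.ones_like(u)]).astype(float))*d
    return (c["R"].T@(x-c["t"][:,None])).T
def proj(c,X):
    p=c["intrinsics"]@(c["R"]@np.asarray(X,float)+c["t"]); return p[:2]/p[2]
def save(img,n): cv2.imwrite("pics/"+n,img[:,:,::-1])
E
python3 - <<'E'
from h import *
np.set_printoptions(precision=3,suppress=True)
for n in("top","scene"):
    c=eyes.camera(n); save(c["frame"],n+"0.png"); print(n,-c["R"].T@c["t"])
    for t in "handle button_end gauge rest lever_grip lever_pad memory_tip clip_post clip_index spray_bottle tape_roll glue_bottle mug header_cards whisk_head box_cutter".split():
        for r in place_of(t,c)[:3]:
            if r["p"]>.2: print(t,round(r["p"],2),np.array(r["position"]),world(c,r["position"]))
o=status.get_obs();print(o["ee_pos"],o["eef_rot"],o["force"])
E
```

```text
pics
top [ 378.672   41.311 1286.111]
handle 0.78 [428.4 222.2] [ 504.969 -330.955   -2.076]
handle 0.72 [371.8 214.7] [ 534.639 -143.039   -0.05 ]
handle 0.29 [321.3 192.9] [584.088  26.045 158.643]
button_end 0.62 [353.6 217.7] [526.118 -81.818  -0.461]
rest 0.93 [320.2 193.1] [583.707  29.309 157.879]
rest 0.23 [330.2 159.3] [728.682  -9.624   1.961]
lever_grip 0.87 [343.2 185.4] [587.447 -33.285 246.471]
lever_grip 0.44 [290.9 194.4] [570.499 111.954 221.597]
lever_grip 0.27 [265.2 195.7] [573.921 187.79  191.876]
lever_pad 0.6 [323.1 189. ] [587.099  21.225 203.365]
memory_tip 0.53 [264.7 194.2] [577.208 188.379 198.051]
clip_index 0.39 [295.6 194.3] [567.516  97.933 237.895]
spray_bottle 0.56 [429.4 162.8] [ 686.241 -322.325   85.834]
spray_bottle 0.48 [278.1 250.4] [423.354 169.98   14.726]
tape_roll 0.72 [319.9 197.6] [585.086  29.714  70.239]
tape_roll 0.62 [377.2 167.1] [ 697.686 -169.268   -0.032]
tape_roll 0.36 [429.4 163.4] [ 686.46  -324.784   77.248]
glue_bottle 0.7 [368.7 264.4] [ 371.206 -121.088   30.656]
mug 0.71 [204.6 250.5] [425.801 386.716  94.409]
mug 0.43 [27
[... 1183 characters left out ...]
 26.17 ]
spray_bottle 0.45 [317.  215.9] [585.963  49.638  76.019]
tape_roll 0.65 [320.2 193.7] [ 663.374 -117.521   41.309]
tape_roll 0.44 [315.7 216.4] [588.861  53.282  75.368]
glue_bottle 0.64 [398.8 222.5] [ 361.7   -126.575    9.317]
mug 0.58 [302.6 321. ] [415.428 446.242  47.914]
header_cards 0.78 [246.8 315.4] [573.91  477.754  20.348]
header_cards 0.26 [378.9 183.5] [ 516.583 -319.571   13.927]
whisk_head 0.46 [290.7 213.9] [620.382 155.789 140.783]
box_cutter 0.81 [344.9 268.4] [422.516 174.241  12.879]
box_cutter 0.65 [314.9 193.2] [572.754  85.284 190.686]
[ 269.567 -618.863  222.674] [[ 0.917  0.399  0.   ]
 [ 0.399 -0.917 -0.   ]
 [ 0.     0.    -1.   ]] [ 0.169  0.259 -0.075]
```

Run:
```python
import cv2
a=cv2.imread("pics/top0.png")[110:310,150:470]; cv2.imwrite("pics/topc.png",cv2.resize(a,(800,500),interpolation=cv2.INTER_CUBIC))
a=cv2.imread("pics/scene0.png")[110:350,210:450]; cv2.imwrite("pics/scenec.png",cv2.resize(a,(600,600),interpolation=cv2.INTER_CUBIC))
```

```text
(no output)
```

View pics/topc.png

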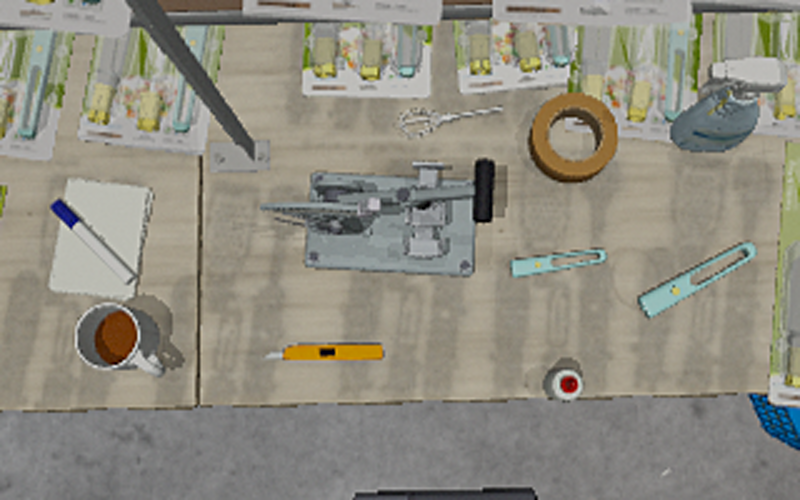

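View pics/scenec.png

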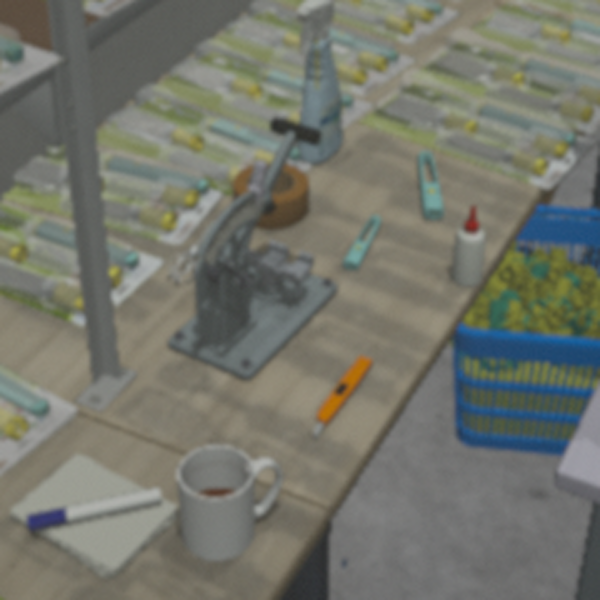

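Larger teal handle is at top pixel (428,222), crop (697,280); the smaller look-alike is at (372,215), crop (560,262). The larger one fits; its button is at the lower-left end. The lever points towards world -y, so gauge +y is about world -x, and the saddles face the robot.

Run:
```python
from h import *
np.set_printoptions(precision=3,suppress=True)
c=eyes.camera("top")
a=c["frame"][195:250,335:465]; save(cv2.resize(a,(780,330),interpolation=cv2.INTER_CUBIC),"cand.png")
for m in masks_of("handle",c)[:4]:
    P=cloud(c,m["mask"]); P0=P[(P[:,2]<60)]
    print(m["p"],m["bbox"],len(P), cv2.minAreaRect(P0[:,:2].astype(np.float32)) if len(P0)>5 else "",np.median(P[:,2]))
P=cloud(c,np.ones((400,640),bool)); s=(abs(P[:,0]-585)<160)&(abs(P[:,1]-70)<190)
Q=P[s&(P[:,2]>11)&(P[:,2]<21)]; 
Q=Q[abs(Q[:,0]-585)<100]; print(len(Q),cv2.minAreaRect(Q[:,:2].astype(np.float32)))
R=P[s&(P[:,2]>35)&(P[:,2]<95)&(P[:,1]<60)]
for r in R[np.lexsort((R[:,1],R[:,0]))][::2]: print(r.round(0).astype(int).tolist(),end=" ")
G=P[s&(P[:,2]>205)&(P[:,1]<-10)]; print("\ngrip",cv2.minAreaRect(G[:,:2].astype(np.float32)),G[:,2].min(),G[:,2].max())
```

```text
0.91 [406.3, 206.8, 47.1, 30.5] 213 ((510.99053955078125, -327.25360107421875), (28.62397003173828, 168.12637329101562), 28.655345916748047) 20.206732724430754
0.46 [355.1, 205.9, 40.7, 15.8] 152 ((535.6258544921875, -148.48252868652344), (21.428647994995117, 129.10922241210938), 7.471031665802002) 14.24073963944108
0.2 [259.6, 246.4, 40.5, 8.0] 287 ((423.47210693359375, 162.9687042236328), (141.91249084472656, 23.23377227783203), 88.62799835205078) 12.495366802922641
1428 ((599.6085815429688, 35.79871368408203), (167.70660400390625, 308.44952392578125), 0.4533577263355255)
[538, 12, 70] [539, 24, 70] [539, 21, 67] [539, 34, 66] [540, 40, 64] [540, 43, 63] [541, 15, 77] [542, 18, 69] [542, 34, 71] [542, 24, 69] [542, 40, 71] [542, 50, 72] [543, 43, 66] [543, 46, 66] [544, 59, 83] [545, 18, 72] [545, 24, 72] [545, 56, 76] [545, 43, 71] [546, 40, 69] [546, 30, 65] [546, 8, 82] [547, 59, 83] [548, 18, 71] [548, 34, 73] [548, 14, 68] [549, 49, 73] [549, 53, 71] [549, 46, 69] [549, 43, 66] [550, 8, 80] [551, 56, 80] [551, 52, 77] [551, 21, 71] [552, 24, 68] [552, 37, 70] [552, 43, 69] [55
[... 1859 characters left out ...]
, 37, 63] [652, 12, 69] [653, 5, 81] [653, 15, 82] [653, 28, 67] [653, 21, 66] [653, 15, 64] [654, 31, 79] [654, 31, 64] [654, 40, 78] [654, 37, 63] [654, 34, 76] [655, 9, 87] [655, 15, 84] [656, 31, 85] [656, 18, 83] [656, 37, 84] [656, 44, 84] [656, 34, 81] [660, 40, 81] [676, -119, 40] [680, -118, 50] [685, -118, 44] [687, -115, 50] [690, -115, 51] [693, -118, 51] [697, -115, 50] [698, -119, 46] [701, -115, 49] [704, -119, 48] [706, -113, 40] [708, -119, 47] [711, -116, 48] [715, -120, 45] [719, -117, 44] [724, 49, 40] [728, 35, 38] [728, 39, 37] 
grip ((649.042724609375, -64.99371337890625), (109.89472198486328, 191.87411499023438), 89.99234771728516) 211.33018105454047 505.5120534596531
```

View pics/cand.png

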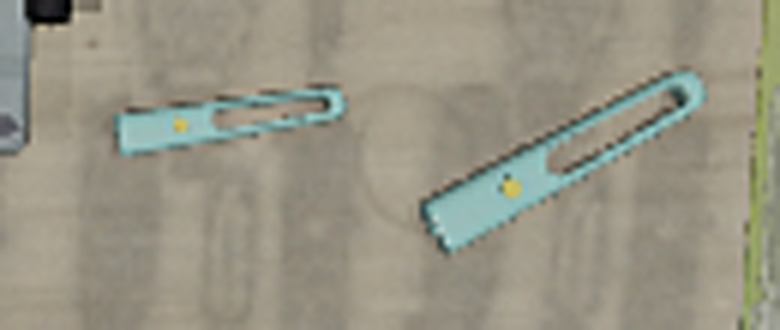

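The crop shows the larger handle (lower right, 168 x 28.6 mm) with its yellow button nearer its lower-left end, which is the meant one; the small one is at the left (129 x 21 mm). Hovering over the grasp spot.

{"api": "jog_arm", "payload": {"rows": [{"gripper": 60,"translation": [0.572,-0.185,0.0],"dr": [0,0,-0.95]},{"gripper": 60,"translation": [0.572,-0.185,0.0],"dr": [0,0,-0.95]},{"gripper": 60,"translation": [0.572,-0.185,0.0],"dr": [0,0,-0.95]},{"gripper": 60,"translation": [0.572,-0.185,0.0],"dr": [0,0,-0.95]},{"gripper": 60,"translation": [0.572,-0.185,0.0],"dr": [0,0,-0.95]},{"gripper": 60,"translation": [0.572,-0.185,0.0],"dr": [0,0,-0.95]},{"gripper": 60,"translation": [0.572,-0.185,0.0],"dr": [0,0,-0.95]},{"gripper": 60,"translation": [0.572,-0.185,0.0],"dr": [0,0,-0.95]},{"gripper": 60,"translation": [0.572,-0.185,0.0],"dr": [0,0,-0.95]},{"gripper": 60,"translation": [0.572,-0.185,0.0],"dr": [0,0,-0.95]}]}}

```text
time_s: 2.8
ee_pos: [540.6, -379.2, 222.6]
eef_rot: [[-0.333, 0.943, 0.0], [0.943, 0.333, 0.0], [0.0, 0.0, -1.0]]
force: [0.2, -0.2, -0.6]
gripper_width: 59.9
finger_force: 0.0
```

```bash
cat >> h.py <<'E'
from scipy.spatial.transform import Rotation as Ro
def yawR(deg):  # tool down, tool x at yaw deg
    a=np.radians(deg); return np.array([[np.cos(a),np.sin(a),0],[np.sin(a),-np.cos(a),0],[0,0,-1.]])
def go(pos,R):
    o=status.get_obs(); T=np.array(o["eef_rot"])
    print("tr",(T.T@(np.array(pos)-o["ee_pos"])/600).round(4),"dr",(Ro.from_matrix(T.T@R).as_rotvec()/(np.pi/2)).round(4),"at",np.round(o["ee_pos"],1),"t",round(o["time_s"],2),"q7",round(o["q"][6],2))
E
python3 - <<'E'
from h import *
np.set_printoptions(precision=3,suppress=True)
c=eyes.camera("wrist"); o=status.get_obs(); T=np.array(o["eef_rot"])
print("cam in tool",T.T@(-c["R"].T@c["t"]-o["ee_pos"]),"cam z in tool",T.T@c["R"].T[:,2], "f",c["intrinsics"][0,0])
save(c["frame"],"w1.png")
for m in masks_of("handle",c)[:2]:
    P=cloud(c,m["mask"]); P=P[(P[:,2]>5)&(P[:,2]<40)]; print(m["p"],len(P),cv2.minAreaRect(P[:,:2].astype(np.float32)),np.percentile(P[:,2],[5,50,95]))
for r in place_of("button_end",c)[:2]: print(r["p"],at_z(c,r["position"],10.5))
go([540,-380,200],yawR(118.7)); print(o["q"])
E
```

```text
cam in tool [  66.609    1.324 -162.792] cam z in tool [-0.241 -0.002  0.971] f 354.8538657219277
0.96 3442 ((507.6861572265625, -329.3321533203125), (30.7694034576416, 168.7108154296875), 25.943090438842773) [16.084 20.423 22.75 ]
0.75 221 ((542.712890625, -204.2825164794922), (17.847002029418945, 9.828256607055664), 14.964061737060547) [ 8.526 14.103 16.176]
0.72 [ 473.321 -255.133   10.5  ]
tr [0.    0.001 0.038] dr [ 0.   -0.   -0.11] at [ 539.8 -380.2  222.6] t 2.95 q7 0.7
[ 0.789  0.482 -0.381  1.572  0.192  1.126  0.71 ]
```

View pics/w1.png

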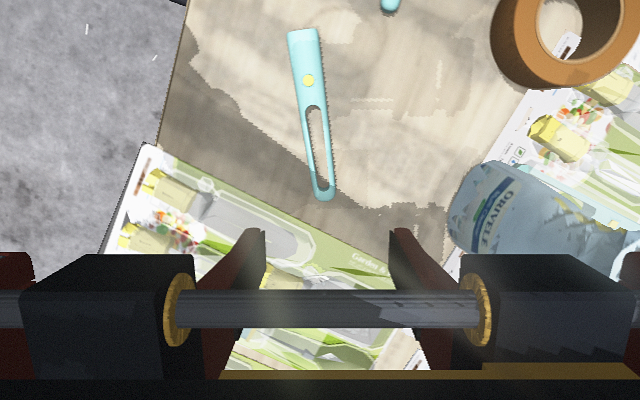

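The wrist view shows the handle at pixels (303,30)-(322,195), with the button near its far end and the spray bottle to the right at (520,200). Checking the clearances.

Run:
```python
from h import *
np.set_printoptions(precision=3,suppress=True)
g=np.array([531.7,-378.8]); R=yawR(115.9)
for n in("top","wrist","scene"):
    c=eyes.camera(n); P=cloud(c,np.ones((400,640),bool)); L=np.c_[(P[:,:2]-g)@R[:2,:2],P[:,2]]
    f=L[(abs(L[:,0])<14)&(abs(L[:,1])>20)&(abs(L[:,1])<48)&(L[:,2]<100)]
    b=L[(abs(L[:,0])<50)&(abs(L[:,1])<120)&(L[:,2]>60)&(L[:,2]<190)]
    print(n,len(f),f[:,2].max() if len(f) else 0,len(b), b.min(0) if len(b) else "", b.max(0) if len(b) else "")
    if n=="wrist":
        h=L[(abs(L[:,0]-55)<100)&(abs(L[:,1])<25)&(L[:,2]>8)&(L[:,2]<40)]; print("handle in grasp frame",h.min(0),h.max(0))
        for x in range(-30,140,20):
            k=h[abs(h[:,0]-x)<6]
            if len(k): print(x,np.percentile(k[:,1],[2,98]))
go([531.7,-378.8,80],R)
```

```text
top 140 5.617333168312393 0  
wrist 1289 3.2155048780336135 0  
handle in grasp frame [-30.687 -15.48    8.182] [139.057  15.435  25.236]
-30 [-6.448 12.168]
-10 [-9.28  14.862]
10 [-10.272  14.917]
30 [-11.235  15.07 ]
50 [-12.117  15.206]
70 [-12.563  14.862]
90 [-13.133  14.852]
110 [-14.05   14.717]
130 [-14.712  14.692]
scene 110 7.142466675177153 0  
tr [ 0.007 -0.012  0.238] dr [-0.     0.    -0.078] at [ 539.7 -380.2  222.7] t 3.1 q7 0.7
```

{"api": "jog_arm", "payload": {"rows": [{"gripper": 54,"translation": [0.007,-0.01,0.0],"dr": [0,0,-0.08]},{"gripper": 54,"translation": [0.007,-0.01,0.1],"dr": [0,0,-0.08]},{"gripper": 54,"translation": [0.007,-0.01,0.2],"dr": [0,0,-0.08]},{"gripper": 54,"translation": [0.007,-0.01,0.3],"dr": [0,0,-0.08]},{"gripper": 54,"translation": [0.007,-0.01,0.33],"dr": [0,0,-0.08]},{"gripper": 54,"translation": [0.007,-0.01,0.35],"dr": [0,0,-0.08]},{"gripper": 54,"translation": [0.007,-0.01,0.364],"dr": [0,0,-0.08]},{"gripper": 54,"translation": [0.007,-0.01,0.364],"dr": [0,0,-0.08]}]}}

```text
time_s: 3.9
ee_pos: [533.7, -378.4, 5.2]
eef_rot: [[-0.442, 0.897, 0.001], [0.897, 0.442, -0.001], [-0.001, 0.001, -1.0]]
force: [-0.9, 0.5, 0.0]
gripper_width: 53.9
finger_force: 0.0
```

{"api": "jog_arm", "payload": {"rows": [{"gripper": 5,"translation": [0,0,0],"dr": [0,0,0]},{"gripper": 5,"translation": [0,0,0],"dr": [0,0,0]},{"gripper": 5,"translation": [0,0,0],"dr": [0,0,0]},{"gripper": 5,"translation": [0,0,0],"dr": [0,0,0]},{"gripper": 5,"translation": [0,0,0],"dr": [0,0,0]},{"gripper": 5,"translation": [0,0,0],"dr": [0,0,0]},{"gripper": 5,"translation": [0,0,0],"dr": [0,0,0]},{"gripper": 5,"translation": [0,0,0],"dr": [0,0,0]}], "grip_force": 25}}

```text
time_s: 4.7
ee_pos: [533.3, -378.4, 5.3]
eef_rot: [[-0.442, 0.897, 0.001], [0.897, 0.442, -0.001], [-0.001, 0.0, -1.0]]
force: [-0.7, 0.9, 6.7]
gripper_width: 25.4
finger_force: 25.0
```

{"api": "jog_arm", "payload": {"rows": [{"gripper": 5,"translation": [0,0,-0.05],"dr": [0,0,0]},{"gripper": 5,"translation": [0,0,-0.13],"dr": [0,0,0]},{"gripper": 5,"translation": [0,0,-0.21],"dr": [0,0,0]},{"gripper": 5,"translation": [0,0,-0.29],"dr": [0,0,0.09]},{"gripper": 5,"translation": [0.05,0.02,-0.37],"dr": [0,0,0.18]},{"gripper": 5,"translation": [0.11,0.05,-0.43],"dr": [0,0,0.27]},{"gripper": 5,"translation": [0.18,0.08,-0.49],"dr": [0,0,0.36]},{"gripper": 5,"translation": [0.25,0.12,-0.49],"dr": [0,0,0.45]},{"gripper": 5,"translation": [0.328,0.156,-0.49],"dr": [0,0,0.54]},{"gripper": 5,"translation": [0.328,0.156,-0.49],"dr": [0,0,0.63]}]}}

```text
time_s: 5.7
ee_pos: [530.1, -153.7, 299.4]
eef_rot: [[0.506, 0.863, 0.002], [0.863, -0.506, 0.002], [0.002, 0.001, -1.0]]
force: [1.2, -0.6, -0.2]
gripper_width: 25.7
finger_force: 25.0
```

{"api": "jog_arm", "payload": {"rows": [{"gripper": 5,"translation": [0,0,0],"dr": [0,0,0.09]},{"gripper": 5,"translation": [0,0,0],"dr": [0,0,0.18]},{"gripper": 5,"translation": [0,0,0],"dr": [0,0,0.27]},{"gripper": 5,"translation": [0,0,0],"dr": [0,0,0.36]},{"gripper": 5,"translation": [0,0,0],"dr": [0,0,0.45]},{"gripper": 5,"translation": [0,0,0],"dr": [0,0,0.54]},{"gripper": 5,"translation": [0,0,0],"dr": [0,0,0.63]},{"gripper": 5,"translation": [0,0,0],"dr": [0,0,0.66]},{"gripper": 5,"translation": [0,0,0],"dr": [0,0,0.66]}]}}

```text
time_s: 6.6
ee_pos: [529.5, -159.9, 298.1]
eef_rot: [[1.0, 0.002, -0.001], [0.002, -1.0, 0.0], [-0.001, -0.0, -1.0]]
force: [0.3, 0.2, -0.5]
gripper_width: 25.8
finger_force: 25.0
```

Run:
```python
from h import *
np.set_printoptions(precision=3,suppress=True)
c=eyes.camera("wrist"); o=status.get_obs(); np.save("w2.npy",c,allow_pickle=True)
print(o["ee_pos"],o["eef_rot"],o["gripper_width"],o["q"])
save(c["frame"],"w2.png")
for t in "rest gauge lever_grip lever_pad memory_tip clip_post button_end handle".split():
    for r in place_of(t,c)[:2]: print(t,round(r["p"],2),np.array(r["position"]),world(c,r["position"]))
T=np.array(o["eef_rot"])
for m in masks_of("handle",c)[:1]:
    P=cloud(c,m["mask"]); L=(P-o["ee_pos"])@T; print(m["p"],len(P),L.min(0),L.max(0))
    for x in range(-20,140,20):
        k=L[abs(L[:,0]-x)<6]
        if len(k)>5: print(x,np.percentile(k[:,1],[2,98]),np.median(k[:,2]))
```

```text
[ 529.557 -159.996  298.102] [[ 1.     0.004 -0.   ]
 [ 0.004 -1.     0.   ]
 [-0.    -0.    -1.   ]] 25.951029415412616 [ 0.349  0.222 -0.2    1.745  0.047  1.18  -1.431]
rest 0.71 [150.8 113. ] [592.317  28.827  70.507]
gauge 0.92 [174.9 110.7] [594.774  17.772  34.503]
lever_grip 0.89 [120.9 117.9] [590.593 -37.753 246.252]
lever_pad 0.91 [102.5 106.8] [596.901 -27.097 244.99 ]
button_end 0.77 [265.8 167.9] [522.687 -79.812   1.331]
handle 0.71 [316.2 162.1] [ 530.454 -145.614    1.137]
handle 0.51 [484.7   9.5] [ 693.179 -315.563   73.551]
0.92 719 [-13.552 -77.361 -10.805] [ 41.629  47.534 298.909]
0 [-76.111  13.306] 281.91098567061454
20 [-18.253  45.998] 283.7566829102754
```

View pics/w2.png

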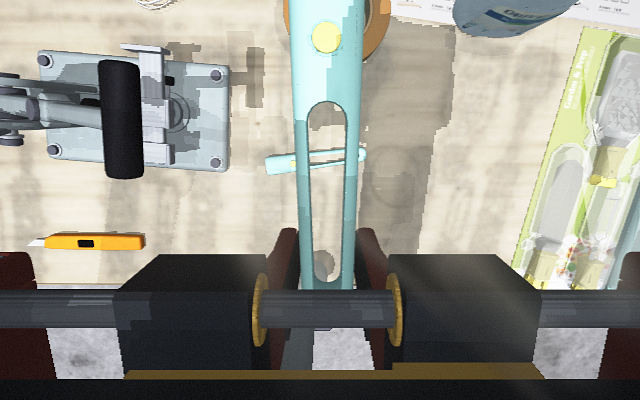

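The wrist view shows the handle straight in the grip (button (327,38)), and the base plate with bolts at (218,75), (214,162) and (54,150), and the rest beside the grip at (150,113). Fitting the plate and rest.

Run:
```python
from h import *
np.set_printoptions(precision=2,suppress=True)
c=np.load("w2.npy",allow_pickle=True).item(); o=status.get_obs()
yy,xx=np.mgrid[:400,:640]; P=cloud(c,(xx<260)&(yy<200)); 
Q=P[(P[:,2]>10)&(P[:,2]<22)]; Q=Q[(Q[:,0]>500)&(Q[:,0]<690)&(Q[:,1]<210)&(Q[:,1]>-60)]
# denoise through an occupancy image
r=cv2.minAreaRect(Q[:,:2].astype(np.float32)); print(len(Q),r, np.median(Q[:,2]))
def edge(a,b,lo,hi,fn,step=6):
    pts=[]
    for v in np.arange(lo,hi,step):
        k=Q[abs(Q[:,a]-v)<step/2]
        if len(k)>5: pts.append([v,fn(k[:,b])])
    pts=np.array(pts); p=np.polyfit(pts[:,0],pts[:,1],1); 
    for _ in range(4):
        e=abs(np.polyval(p,pts[:,0])-pts[:,1]); s=e<=max(2,np.median(e)*1.5); p=np.polyfit(pts[s,0],pts[s,1],1)
    return p,s.sum(),len(pts)
f=edge(1,0,-30,150,lambda v:np.percentile(v,1)); print("front edge x(y)",f)
g=edge(0,1,540,650,lambda v:np.percentile(v,1)); print("side edge y(x)",g)
# gauge frame
m=f[0][0]; th=np.arctan(-m) # gauge x dir = (m,1)
ex=np.array([m,1])/np.hypot(m,1); ey=np.array([-ex[1],ex[0]])
A=np.array([[1,-f[0][0]],[-g[0][0],1]]); cor=np.linalg.solve(A,[f[0][1],g[0][1]])
O=cor+68*ex-70*ey; print("corner",cor,"O",O,"ex",ex,"ey",ey)
G=np.c_[(P[:,:2]-O)@np.c_[ex,ey],P[:,2]]
for nm,y0,y1 in(("endplate",-70,-55),("s1",-15,15),("s2",32,54)):
    k=G[(G[:,1]>y0)&(G[:,1]<y1)&(abs(G[:,0])<40)&(G[:,2]>45)&(G[:,2]<100)]
    if len(k):
        print(nm,len(k),"lips",np.percentile(k[k[:,2]>75][:,0],[1,99]) if (k[:,2]>75).sum()>3 else "", "y",np.percentile(k[:,1],[1,99]),"floor",np.median(k[abs(k[:,0])<12][:,2]),np.percentile(k[:,2],[2,50,98]))
k=G[(G[:,2]>205)&(G[:,0]<-30)&(G[:,0]>-110)&(abs(G[:,1])<80)]; print("grip",k.min(0),k.max(0),k.mean(0))
np.savez("g.npz",O=O,ex=ex,ey=ey)
```

```text
9484 ((591.80078125, 75.5242919921875), (225.1805419921875, 129.9514617919922), 85.53021240234375) 16.34761386970077
front edge x(y) (array([  0.05, 523.19]), np.int64(18), 30)
side edge y(x) (array([-0.08,  9.87]), np.int64(18), 19)
corner [521.7  -30.71] O [594.91  33.83] ex [0.05 1.  ] ey [-1.    0.05]
endplate 441 lips [-25.43  14.1 ] y [-63.42 -55.26] floor 82.79075229362815 [62.87 82.49 85.72]
s1 917 lips [-28.92 -21.91] y [-14.7   14.67] floor 70.19609920143075 [65.84 70.48 83.11]
s2 643 lips [-27.46 -20.9 ] y [32.3  53.78] floor 70.17945370354062 [65.18 70.47 83.06]
grip [-78.85 -31.82 206.74] [-30.08  38.05 249.04] [-67.77   1.74 242.43]
```

{"api": "jog_arm", "payload": {"rows": [{"gripper": 5,"translation": [-0.02,-0.02,0.08],"dr": [0,0,0.052]},{"gripper": 5,"translation": [-0.04,-0.05,0.16],"dr": [0,0,0.052]},{"gripper": 5,"translation": [-0.058,-0.081,0.23],"dr": [0,0,0.052]},{"gripper": 5,"translation": [-0.058,-0.081,0.29],"dr": [0,0,0.052]},{"gripper": 5,"translation": [-0.058,-0.081,0.322],"dr": [0,0,0.052]},{"gripper": 5,"translation": [-0.058,-0.081,0.322],"dr": [0,0,0.052]},{"gripper": 5,"translation": [-0.058,-0.081,0.322],"dr": [0,0,0.052]}]}}

```text
time_s: 7.8
ee_pos: [495.4, -111.7, 105.6]
eef_rot: [[0.997, -0.079, 0.0], [-0.079, -0.997, 0.0], [0.0, -0.0, -1.0]]
force: [1.6, 0.6, 0.6]
gripper_width: 25.7
finger_force: 25.0
```

Run:
```python
from h import *
np.set_printoptions(precision=3,suppress=True)
go([506.3,37.9,105],yawR(-4.5)); go([506.3,37.9,77],yawR(-4.5)); o=status.get_obs(); T=np.array(o["eef_rot"]);print(o["gripper_width"],T)
for n in("top","scene"):
    c=eyes.camera(n)
    for m in masks_of("handle",c)[:3]:
        P=cloud(c,m["mask"]); P=P[(P[:,2]>75)&(P[:,2]<150)]
        if len(P)>20:
            L=(P-o["ee_pos"])@T; print(n,m["p"],len(P),np.percentile(L,[2,98],axis=0)); 
            p=np.polyfit(P[:,0],P[:,2],1); print("slope z(x)",p[0]); p=np.polyfit(L[:,0],L[:,1],1); print("y(x)",p)
    for r in place_of("lever_pad",c)[:1]: print("pad",n,r["p"],world(c,r["position"]))
```

```text
tr [-0.002 -0.25   0.001] dr [-0.    -0.    -0.001] at [ 495.4 -111.7  105.6] t 7.8 q7 -1.65
tr [-0.002 -0.25   0.048] dr [-0.    -0.    -0.001] at [ 495.4 -111.7  105.6] t 7.8 q7 -1.65
25.74915313019955 [[ 0.997 -0.079  0.   ]
 [-0.079 -0.997  0.   ]
 [ 0.    -0.    -1.   ]]
top 0.55 91 [[109.621 -14.665 -19.364]
 [135.955  13.174  -7.624]]
slope z(x) 0.061581650555896275
y(x) [  0.103 -13.852]
pad top 0.85 [587.389  26.04  200.982]
scene 0.56 256 [[205.314 179.114 -43.152]
 [244.287 244.305  28.116]]
slope z(x) 0.32408075783265333
y(x) [ -0.893 397.308]
scene 0.51 266 [[-26.168 -18.48  -22.027]
 [136.505  12.732  -2.486]]
slope z(x) 0.017027867198902102
y(x) [-0.017 -5.166]
pad scene 0.96 [585.341  46.631 171.717]
```

{"api": "jog_arm", "payload": {"rows": [{"gripper": 5,"translation": [-0.002,-0.05,0],"dr": [0,0,0]},{"gripper": 5,"translation": [-0.002,-0.1,0],"dr": [0,0,0]},{"gripper": 5,"translation": [-0.002,-0.15,0],"dr": [0,0,0]},{"gripper": 5,"translation": [-0.002,-0.2,0],"dr": [0,0,0]},{"gripper": 5,"translation": [-0.002,-0.23,0],"dr": [0,0,0]},{"gripper": 5,"translation": [-0.002,-0.25,0],"dr": [0,0,0]},{"gripper": 5,"translation": [-0.002,-0.25,0],"dr": [0,0,0]},{"gripper": 5,"translation": [-0.002,-0.25,0],"dr": [0,0,0]}]}}

```text
time_s: 8.9
ee_pos: [505.6, 37.0, 105.2]
eef_rot: [[0.997, -0.08, 0.0], [-0.08, -0.997, -0.001], [0.0, 0.001, -1.0]]
force: [-0.7, 0.5, -1.0]
gripper_width: 26.0
finger_force: 25.0
```

Run:
```python
from h import *
np.set_printoptions(precision=2,suppress=True)
c=eyes.camera("wrist"); save(c["frame"],"w3.png"); o=status.get_obs(); print(o["ee_pos"],o["force"])
s=eyes.camera("scene"); save(np.hstack([cv2.resize(s["frame"][150:290,270:390],(480,560),interpolation=cv2.INTER_CUBIC)]),"s3.png")
ex=np.array([.078,.997]);ey=np.array([-.997,.078]);O=np.array([594,31.])
for n,c in(("wrist",c),("scene",s)):
    P=cloud(c,np.ones((400,640),bool)); G=np.c_[(P[:,:2]-O)@np.c_[ex,ey],P[:,2]]
    for nm,y0,y1 in(("s1",-13,13),("s2",33,53),("plate",-68,-55)):
        k=G[(G[:,1]>y0)&(G[:,1]<y1)&(abs(G[:,0])<36)&(G[:,2]>76)&(G[:,2]<90)]; h=G[(G[:,1]>y0)&(G[:,1]<y1)&(abs(G[:,0])<36)&(G[:,2]>110)&(G[:,2]<130)]
        print(n,nm,len(k),np.percentile(k[:,0],[1,25,75,99]) if len(k)>4 else "","handle",np.percentile(h[:,0],[2,98]) if len(h)>4 else "")
    for r in place_of("button_end",c)[:2]: w=at_z(c,r["position"],111); print("be",r["p"],(w[:2]-O)@np.c_[ex,ey])
```

```text
[505.55  36.62 105.1 ] [-0.53  0.3  -0.68]
wrist s1 1147 [-25.35 -22.85  20.03  24.83] handle [-14.04  13.56]
wrist s2 996 [-25.28 -22.08  21.78  24.99] handle [-13.27  13.5 ]
wrist plate 0  handle 
be 0.8 [-70.93  45.19]
scene s1 19 [-21.43  11.23  24.41  27.68] handle [-10.2   16.16]
scene s2 19 [-23.16 -18.11  23.72  29.03] handle [-12.02  16.47]
scene plate 0  handle 
be 0.68 [ -9.55 -43.93]
be 0.6 [504.63 117.26]
```

View pics/w3.png

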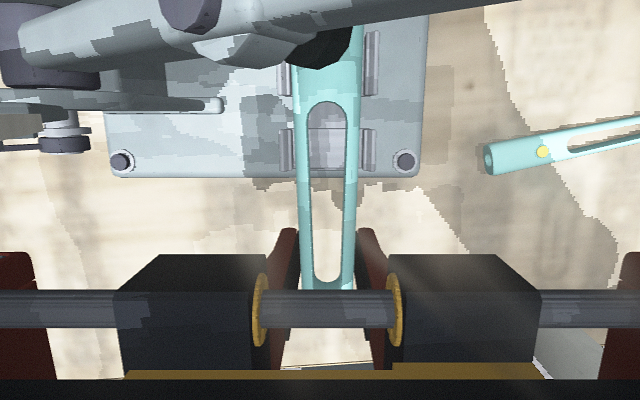

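The wrist view shows the handle centred between the lips (x ±25) and under the pad. Lowering it and letting go.

{"api": "jog_arm", "payload": {"rows": [{"gripper": 5,"translation": [0,0,0.02],"dr": [0,0,0]},{"gripper": 5,"translation": [0,0,0.035],"dr": [0,0,0]},{"gripper": 5,"translation": [0,0,0.045],"dr": [0,0,0]},{"gripper": 5,"translation": [0,0,0.048],"dr": [0,0,0]},{"gripper": 5,"translation": [0,0,0.048],"dr": [0,0,0]}]}}

```text
time_s: 9.6
ee_pos: [505.2, 38.0, 75.7]
eef_rot: [[0.997, -0.079, -0.001], [-0.079, -0.997, -0.0], [-0.001, 0.0, -1.0]]
force: [0.5, -0.5, 0.3]
gripper_width: 25.6
finger_force: 25.0
```

{"api": "jog_arm", "payload": {"rows": [{"gripper": 44,"translation": [0,0,0],"dr": [0,0,0]},{"gripper": 44,"translation": [0,0,0],"dr": [0,0,0]},{"gripper": 44,"translation": [0,0,0],"dr": [0,0,0]},{"gripper": 44,"translation": [0,0,0],"dr": [0,0,0]}]}}

```text
time_s: 10.0
ee_pos: [505.8, 38.0, 76.5]
eef_rot: [[0.997, -0.079, 0.001], [-0.079, -0.997, 0.0], [0.001, -0.0, -1.0]]
force: [0.2, 0.6, -0.9]
gripper_width: 43.6
finger_force: 0.0
```

Run:
```python
from h import *
np.set_printoptions(precision=2,suppress=True)
c=eyes.camera("wrist"); o=status.get_obs(); print(o["ee_pos"],o["force"],o["gripper_width"],o["time_s"])
ex=np.array([.078,.997]);ey=np.array([-.997,.078]);O=np.array([594,31.])
P=cloud(c,masks_of("handle",c)[0]["mask"]); G=np.c_[(P[:,:2]-O)@np.c_[ex,ey],P[:,2]]
G=G[(abs(G[:,0])<25)&(G[:,2]>75)&(G[:,2]<110)]
for y in range(-10,120,20):
    k=G[abs(G[:,1]-y)<5]
    if len(k)>9: print(y,np.percentile(k[:,0],[2,98]),np.percentile(k[:,2],[20,50,80]))
print("tail y",np.percentile(G[:,1],[1,99.5]))
```

```text
[505.71  38.06  76.45] [-0.12 -0.02  0.22] 43.95586635268766 10.05Traceback (most recent call last):
  File "<stdin>", line 10, in <module>
    return _quantile_unchecked(
        a, q, axis, out, overwrite_input, method, keepdims, weights)
    return _ureduce(a,
                    func=_quantile_ureduce_func,
    ...<5 lines>...
                    overwrite_input=overwrite_input,
                    method=method)
    r = func(a, **kwargs)
    result = _quantile(arr,
                       quantiles=q,
    ...<2 lines>...
                       out=out,
                       weights=wgt)
    slices_having_nans = np.isnan(arr[-1, ...])
                                  ~~~^^^^^^^^^
IndexError: index -1 is out of bounds for axis 0 with size 0
```

{"api": "jog_arm", "payload": {"rows": [{"gripper": 44,"translation": [0,0,-0.05],"dr": [0,0,0]},{"gripper": 44,"translation": [0,0,-0.12],"dr": [0,0,0]},{"gripper": 44,"translation": [0,0,-0.2],"dr": [0,0,0]},{"gripper": 20,"translation": [0,0,-0.28],"dr": [0,0,0]},{"gripper": 0,"translation": [0,0,-0.36],"dr": [0,0,0]},{"gripper": 0,"translation": [0,0,-0.4],"dr": [0,0,0]},{"gripper": 0,"translation": [0,0,-0.4],"dr": [0,0,0]},{"gripper": 0,"translation": [0,0,-0.4],"dr": [0,0,0]}]}}

```text
time_s: 10.9
ee_pos: [505.4, 37.9, 316.1]
eef_rot: [[0.997, -0.079, 0.0], [-0.079, -0.997, -0.0], [0.0, 0.0, -1.0]]
force: [0.2, -0.0, -0.6]
gripper_width: 7.4
finger_force: 0.0
```

Run:
```python
from h import *
np.set_printoptions(precision=2,suppress=True)
c=eyes.camera("wrist"); o=status.get_obs(); print(o["ee_pos"],o["force"],o["gripper_width"],o["time_s"])
save(c["frame"],"w4.png")
ex=np.array([.078,.997]);ey=np.array([-.997,.078]);O=np.array([594,31.])
P=cloud(c,np.ones((400,640),bool)); G=np.c_[(P[:,:2]-O)@np.c_[ex,ey],P[:,2]]
H=G[(abs(G[:,0])<18)&(G[:,2]>85)&(G[:,2]<105)&(abs(G[:,1]-30)<100)]
for y in range(-60,130,15):
    k=H[abs(H[:,1]-y)<5]
    if len(k)>9: print(y,np.percentile(k[:,0],[2,98]),np.median(k[:,2]))
print("ends y",np.percentile(H[:,1],[1,99.5]))
for t in("lever_grip","clip_post","memory_tip","button_end"):
    for r in place_of(t,c)[:1]: w=world(c,r["position"]); print(t,r["p"],r["position"],(w[:2]-O)@np.c_[ex,ey],w[2])
Og=np.r_[O,0]
def W(x,y,z): return np.r_[O+x*ex+y*ey,z]
go(W(-68,0,275),yawR(-4.5)); print(W(-68,0,275))
```

```text
[504.85  37.83 315.07] [0.33 0.76 0.11] 3.2829797654088084 10.95
-60 [-16.26  16.07] 85.44073077428793
-45 [-13.05  15.69] 90.90024898091502
-30 [-13.17  15.77] 90.87035868017303
-15 [-12.21  10.64] 91.18399004485019
0 [-12.41  -6.52] 89.27751308100974
15 [-12.51  15.05] 90.60511001072467
30 [-12.66  14.34] 88.99474745439048
45 [-11.63  14.47] 89.13483576580782
60 [-11.79  13.51] 88.80085740254329
75 [-10.76  13.65] 88.91800831692568
90 [-10.84  12.63] 89.33373980392633
105 [-9.81 12.77] 89.0986389995168
120 [-7.6   9.41] 88.65373983702474
ends y [-61.66 118.84]
lever_grip 0.9 [429.2, 74.3] [-62.54   1.56] 247.6218443638246
clip_post 0.92 [232.0, 114.5] [57.28 25.52] 260.9503132276442
memory_tip 0.72 [329.4, 88.6] [-1.33  7.11] 199.7015437607886
button_end 0.92 [327.0, 41.2] [  0.29 -45.15] 92.03737699064298
tr [0.15 0.11 0.07] dr [ 0.  0. -0.] at [504.9  37.9 314.8] t 11.15 q7 -1.89
[588.7 -36.8 275. ]
```

View pics/w4.png

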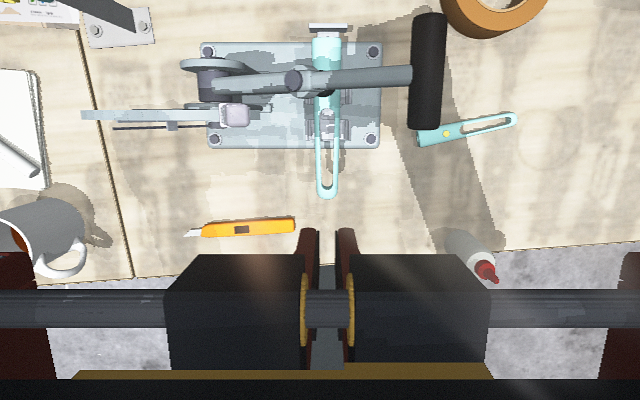

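The view shows the handle seated in both saddles (tail at (327,195)), the lever up with its grip at (429,74), and the clip post at (232,114). Moving over the grip.

{"api": "jog_arm", "payload": {"rows": [{"gripper": 0,"translation": [0.07,0.05,0.02],"dr": [0,0,0]},{"gripper": 0,"translation": [0.149,0.106,0.04],"dr": [0,0,0]},{"gripper": 0,"translation": [0.149,0.106,0.088],"dr": [0,0,0]},{"gripper": 0,"translation": [0.149,0.106,0.088],"dr": [0,0,0]},{"gripper": 0,"translation": [0.149,0.106,0.088],"dr": [0,0,0]}]}}

```text
time_s: 11.65
ee_pos: [588.7, -31.8, 262.5]
eef_rot: [[0.997, -0.079, -0.003], [-0.079, -0.997, 0.001], [-0.003, -0.0, -1.0]]
force: [-0.4, -0.1, 0.3]
gripper_width: 0.3
finger_force: 0.0
```

{"api": "jog_arm", "payload": {"rows": [{"gripper": 0,"translation": [0,0.005,0.025],"dr": [0,0,0]},{"gripper": 0,"translation": [0,0.017,0.055],"dr": [0,0,0]},{"gripper": 0,"translation": [0,0.025,0.071],"dr": [0,0,0]},{"gripper": 0,"translation": [0,0.032,0.087],"dr": [0,0,0]},{"gripper": 0,"translation": [0,0.038,0.104],"dr": [0,0,0]},{"gripper": 0,"translation": [0,0.044,0.12],"dr": [0,0,0]},{"gripper": 0,"translation": [0,0.049,0.137],"dr": [0,0,0]},{"gripper": 0,"translation": [0,0.053,0.154],"dr": [0,0,0]},{"gripper": 0,"translation": [0,0.056,0.165],"dr": [0,0,0]},{"gripper": 0,"translation": [0,0.056,0.171],"dr": [0,0,0]}]}}

```text
time_s: 12.65
ee_pos: [587.6, -66.5, 162.1]
eef_rot: [[0.997, -0.08, 0.002], [-0.08, -0.997, -0.001], [0.002, 0.001, -1.0]]
force: [0.3, -3.4, 5.0]
gripper_width: 0.2
finger_force: 2.6
```

{"api": "jog_arm", "payload": {"rows": [{"gripper": 0,"translation": [0,0.001,0.006],"dr": [0,0,0]},{"gripper": 0,"translation": [0,0.002,0.012],"dr": [0,0,0]},{"gripper": 0,"translation": [0,0.002,0.017],"dr": [0,0,0]},{"gripper": 0,"translation": [0,0.002,0.02],"dr": [0,0,0]},{"gripper": 0,"translation": [0,0.002,0.02],"dr": [0,0,0]}]}}

```text
time_s: 13.15
ee_pos: [587.3, -66.9, 149.6]
eef_rot: [[0.997, -0.079, 0.001], [-0.079, -0.997, -0.0], [0.001, -0.0, -1.0]]
force: [0.2, -3.2, 4.4]
gripper_width: 0.1
finger_force: 2.4
```

{"api": "jog_arm", "payload": {"rows": [{"gripper": 0,"translation": [0,0,0.003],"dr": [0,0,0]},{"gripper": 0,"translation": [0,0,0.005],"dr": [0,0,0]},{"gripper": 0,"translation": [0,0,0.005],"dr": [0,0,0]}]}}

```text
time_s: 13.45
ee_pos: [587.2, -66.9, 146.2]
eef_rot: [[0.997, -0.079, 0.001], [-0.079, -0.997, 0.0], [0.001, -0.0, -1.0]]
force: [1.0, -2.6, 5.4]
gripper_width: 0.3
finger_force: 2.3
```

{"api": "jog_arm", "payload": {"rows": [{"gripper": 0,"translation": [0,0,0.003],"dr": [0,0,0]},{"gripper": 0,"translation": [0,0,0.003],"dr": [0,0,0]},{"gripper": 0,"translation": [0,0,0.003],"dr": [0,0,0]}]}}

```text
time_s: 13.75
ee_pos: [587.2, -67.1, 144.6]
eef_rot: [[0.997, -0.079, 0.001], [-0.079, -0.997, -0.0], [0.001, -0.0, -1.0]]
force: [-0.4, -1.9, 7.0]
gripper_width: 0.8
finger_force: 3.2
```

{"api": "jog_arm", "payload": {"rows": [{"gripper": 0,"translation": [0,0,0.003],"dr": [0,0,0]},{"gripper": 0,"translation": [0,0,0.003],"dr": [0,0,0]},{"gripper": 0,"translation": [0,0,0.003],"dr": [0,0,0]}]}}

```text
time_s: 14.05
ee_pos: [587.4, -67.1, 144.0]
eef_rot: [[0.997, -0.079, 0.001], [-0.079, -0.997, -0.0], [0.001, 0.0, -1.0]]
force: [-3.2, -2.1, 14.8]
gripper_width: 0.9
finger_force: 7.4
```

Firming up; a little more.

{"api": "jog_arm", "payload": {"rows": [{"gripper": 0,"translation": [0,0,0.003],"dr": [0,0,0]},{"gripper": 0,"translation": [0,0,0.003],"dr": [0,0,0]},{"gripper": 0,"translation": [0,0,0.003],"dr": [0,0,0]},{"gripper": 0,"translation": [0,0,0.003],"dr": [0,0,0]}]}}

```text
time_s: 14.45
ee_pos: [587.5, -67.2, 143.5]
eef_rot: [[0.997, -0.079, 0.002], [-0.079, -0.997, -0.001], [0.002, 0.0, -1.0]]
force: [-7.5, -3.6, 24.8]
gripper_width: 0.3
finger_force: 12.0
```

{"api": "jog_arm", "payload": {"rows": [{"gripper": 0,"translation": [0,0,-0.012],"dr": [0,0,0]},{"gripper": 0,"translation": [0,-0.003,-0.035],"dr": [0,0,0]},{"gripper": 0,"translation": [0,-0.007,-0.06],"dr": [0,0,0]},{"gripper": 0,"translation": [0,-0.015,-0.085],"dr": [0,0,0]},{"gripper": 0,"translation": [0,-0.022,-0.11],"dr": [0,0,0]},{"gripper": 0,"translation": [0,-0.036,-0.135],"dr": [0,0,0]},{"gripper": 0,"translation": [0,-0.05,-0.16],"dr": [0,0,0]},{"gripper": 0,"translation": [0,-0.06,-0.185],"dr": [0,0,0]},{"gripper": 0,"translation": [0,-0.06,-0.25],"dr": [0,0,0]},{"gripper": 0,"translation": [0,-0.06,-0.31],"dr": [0,0,0]}]}}

```text
time_s: 15.45
ee_pos: [588.6, -31.1, 327.4]
eef_rot: [[0.997, -0.079, -0.003], [-0.079, -0.997, -0.001], [-0.003, 0.001, -1.0]]
force: [0.1, 0.6, -0.3]
gripper_width: 0.4
finger_force: 0.0
```

Run:
```python
from h import *
np.set_printoptions(precision=3,suppress=True)
o=status.get_obs(); print(o["ee_pos"],o["force"],o["time_s"])
ex=np.array([.078,.997]);ey=np.array([-.997,.078]);O=np.array([594,31.])
def g(w): return np.r_[(w[:2]-O)@np.c_[ex,ey],w[2]]
def plane(c,uv,y):  # ray with gauge plane y
    d=c["R"].T@np.linalg.inv(c["intrinsics"])@np.array([uv[0],uv[1],1.]); s=-c["R"].T@c["t"]
    gs=g(s); gd=np.r_[d[:2]@np.c_[ex,ey],d[2]]; return gs+gd*(y-gs[1])/gd[1]
for n in("scene","wrist","top"):
    c=eyes.camera(n)
    for t,y in(("clip_post",25.5),("memory_tip",30.5),("clip_index",30.5),("lever_grip",0)):
        for r in place_of(t,c)[:2]:
            q=plane(c,r["position"],y); dx,dz=q[0]-110,q[2]-117; print(n,t,round(r["p"],2),np.array(r["position"]),q,"r",np.hypot(dx,dz),"q",.65-np.arctan2(dx,dz), "depth",g(world(c,r["position"])))
    if n=="scene": save(cv2.resize(c["frame"][140:270,260:360],(600,780)[0:2] and (460,598),interpolation=cv2.INTER_CUBIC),"s5.png")
go(np.r_[O+60*ex+150*ey,330],yawR(-4.5))
```

```text
[588.563 -31.066 327.404] [ 0.071  0.645 -0.299] 15.45
scene clip_post 0.66 [314.1 177. ] [ 55.601  25.5   251.442] r 145.0304380155116 q 1.0344889872335152 depth [ 61.535  29.438 255.851]
scene memory_tip 0.48 [301.1 322.2] [ 159.687   30.5   -285.397] r 405.4528010370844 q -2.36873663288681 depth [404.404 208.551  46.294]
scene memory_tip 0.45 [302.7 194.5] [125.622  30.5   229.076] r 113.15985785173508 q 0.5115064751087726 depth [121.589  27.662 225.791]
scene clip_index 0.53 [313.5 195.2] [ 68.114  30.5   193.909] r 87.57490314622525 q 1.148702876456999 depth [ 65.8    28.957 192.047]
scene lever_grip 0.61 [324.3 160.6] [-43.122   0.    252.588] r 204.52468954703684 q 1.4960575647795762 depth [-57.76   -9.23  242.614]
wrist clip_post 0.61 [155.1 241.8] [ 60.6    25.5   249.799] r 141.6897780858261 q 1.0061278015017114 depth [ 55.448  21.676 259.853]
wrist memory_tip 0.29 [281.6 161.2] [  25.667   30.5   -202.394] r 330.3400723526193 q 3.533442109685249 depth [-11.22   -9.944  89.415]
wrist clip_index 0.68 [162.2 236.1] [ 67.604  30.5   224.137] r 115.22023784719865 q 1.0268143915
[... 365 characters left out ...]
r 296.8004024139087 q 1.2514086095918433 depth [-38.827  96.093 705.195]
top memory_tip 0.51 [277.9 194.7] [116.46   30.5   209.863] r 93.08714806576009 q 0.5805449777927829 depth [116.592  30.302 208.709]
top clip_index 0.55 [292.2 195.1] [ 75.582  30.5   215.602] r 104.43692321841753 q 0.9858392833221574 depth [ 75.41   30.886 217.839]
top lever_grip 0.84 [343.  181.4] [-61.14    0.    290.961] r 244.03086940553317 q 1.4272238106571702 depth [-38.381  89.78  705.58 ]
top lever_grip 0.31 [189.8 202.1] [ 521.985    0.    -252.732] r 553.564420228548 q -1.6521964491586103 depth [431.392  36.938  11.049]
tr [-0.251 -0.204 -0.006] dr [ 0.     0.    -0.001] at [589.7 -31.3 326.2] t 16.2 q7 -1.76
```

Run:
```python
from h import *
ex=np.array([.078,.997]);ey=np.array([-.997,.078]);O=np.array([594,31.])
go(np.r_[O+20*ex+28*ey,327],yawR(-4.5)); go(np.r_[O+20*ex+28*ey,244],yawR(-4.5))
```

```text
tr [-0.0478 -0.1374 -0.0013] dr [ 0.      0.0003 -0.0005] at [589.7 -31.3 326.2] t 16.2 q7 -1.76
tr [-0.0477 -0.1374  0.1371] dr [ 0.      0.0003 -0.0005] at [589.7 -31.3 326.2] t 16.2 q7 -1.76
```

View pics/s5.png

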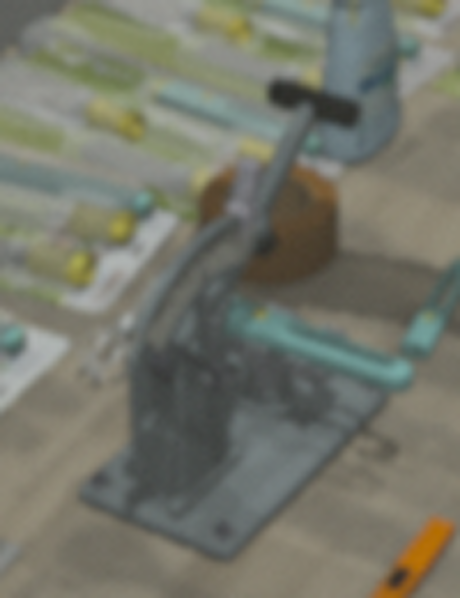

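The scene crop shows the lever back up (grip at (315,103)) and the handle still seated, with the clip's pale post at (243,190).

{"api": "jog_arm", "payload": {"rows": [{"gripper": 0,"translation": [-0.02,-0.07,0],"dr": [0,0,0]},{"gripper": 0,"translation": [-0.048,-0.137,0],"dr": [0,0,0]},{"gripper": 0,"translation": [-0.048,-0.137,0.07],"dr": [0,0,0]},{"gripper": 0,"translation": [-0.048,-0.137,0.12],"dr": [0,0,0]},{"gripper": 0,"translation": [-0.048,-0.137,0.137],"dr": [0,0,0]},{"gripper": 0,"translation": [-0.048,-0.137,0.137],"dr": [0,0,0]}]}}

```text
time_s: 16.8
ee_pos: [566.9, 52.6, 243.1]
eef_rot: [[0.997, -0.08, -0.003], [-0.08, -0.997, -0.0], [-0.003, 0.001, -1.0]]
force: [1.0, -0.1, -0.1]
gripper_width: 0.6
finger_force: 0.0
```

{"api": "jog_arm", "payload": {"rows": [{"gripper": 0,"translation": [0,-0.025,0],"dr": [0,0,0]},{"gripper": 0,"translation": [0,-0.04,0],"dr": [0,0,0]},{"gripper": 0,"translation": [0,-0.055,0],"dr": [0,0,0]},{"gripper": 0,"translation": [0,-0.07,-0.003],"dr": [0,0,0]},{"gripper": 0,"translation": [0,-0.085,-0.006],"dr": [0,0,0]},{"gripper": 0,"translation": [0,-0.1,-0.008],"dr": [0,0,0]},{"gripper": 0,"translation": [0,-0.11,-0.01],"dr": [0,0,0]},{"gripper": 0,"translation": [0,-0.11,-0.01],"dr": [0,0,0]}]}}

```text
time_s: 17.6
ee_pos: [572.7, 120.3, 250.3]
eef_rot: [[0.997, -0.078, -0.0], [-0.078, -0.997, 0.001], [-0.0, -0.001, -1.0]]
force: [0.1, -0.6, 0.0]
gripper_width: 0.7
finger_force: 0.0
```

```bash
cat >> h.py <<'E'
ex=np.array([.078,.997]);ey=np.array([-.997,.078]);O=np.array([594,31.])
def W(x,y,z): return np.r_[O+x*ex+y*ey,z]
def g(w): return np.r_[(w[:2]-O)@np.c_[ex,ey],w[2]]
def plane(c,uv,y):
    d=c["R"].T@np.linalg.inv(c["intrinsics"])@np.array([uv[0],uv[1],1.]); s=-c["R"].T@c["t"]
    gs=g(s); gd=np.r_[d[:2]@np.c_[ex,ey],d[2]]; return gs+gd*(y-gs[1])/gd[1]
def look(c,tt=(("clip_post",25.5),("memory_tip",30.5),("clip_index",30.5))):
    for t,y in tt:
        for r in place_of(t,c)[:2]:
            q=plane(c,r["position"],y); dx,dz=q[0]-110,q[2]-117; print(t,round(r["p"],2),np.round(r["position"],1),q.round(1),"r",np.hypot(dx,dz).round(1),"q",(.65-np.arctan2(dx,dz)).round(3))
E
python3 - <<'E'
from h import *
o=status.get_obs(); print(g(np.array(o["ee_pos"])),o["force"],o["time_s"])
for n in("wrist","top","scene"): print(n); look(eyes.camera(n))
E
```

```text
[ 87.34299877  28.21815671 250.29683876] [ 0.10026957 -0.58572619  0.02755961] 17.6
wrist
clip_post 0.89 [290.7 249.1] [105.   25.5 257.8] r 140.9 q 0.686
memory_tip 0.42 [112.8 291.1] [170.7  30.5 288.6] r 182.0 q 0.31
clip_index 0.58 [296.5 235.3] [105.1  30.5 224.9] r 108.0 q 0.695
top
scene
clip_post 0.56 [304.3 180. ] [108.   25.5 268.6] r 151.6 q 0.663
memory_tip 0.42 [304.5 198.5] [116.9  30.5 209.8] r 93.0 q 0.575
clip_index 0.39 [307.9 198.5] [ 99.   30.5 199.4] r 83.2 q 0.783
clip_index 0.23 [326.9 213.5] [-9.9 30.5 76.7] r 126.5 q 2.545
```

{"api": "jog_arm", "payload": {"rows": [{"gripper": 0,"translation": [0,-0.013,0],"dr": [0,0,0]},{"gripper": 0,"translation": [0,-0.025,0],"dr": [0,0,0]},{"gripper": 0,"translation": [0,-0.025,0],"dr": [0,0,0]}]}}

```text
time_s: 18.5
ee_pos: [574.0, 135.5, 250.3]
eef_rot: [[0.997, -0.077, 0.0], [-0.077, -0.997, 0.001], [0.0, -0.001, -1.0]]
force: [0.2, 0.2, -0.4]
gripper_width: 0.6
finger_force: 0.0
```

{"api": "jog_arm", "payload": {"rows": [{"gripper": 0,"translation": [0,0.02,0],"dr": [0,0,0]},{"gripper": 0,"translation": [0,0.03,-0.08],"dr": [0,0,0]},{"gripper": 0,"translation": [-0.08,0.03,-0.14],"dr": [0,0,0]},{"gripper": 0,"translation": [-0.16,0.03,-0.14],"dr": [0,0,0]},{"gripper": 0,"translation": [-0.2,0.03,-0.1],"dr": [0,-0.09,0]},{"gripper": 0,"translation": [-0.24,0.03,-0.06],"dr": [0,-0.18,0]},{"gripper": 0,"translation": [-0.24,0.03,-0.06],"dr": [0,-0.27,0]},{"gripper": 0,"translation": [-0.24,0.03,-0.06],"dr": [0,-0.35,0]},{"gripper": 0,"translation": [-0.24,0.03,-0.06],"dr": [0,-0.35,0]},{"gripper": 0,"translation": [-0.24,0.03,-0.06],"dr": [0,-0.35,0]}]}}

```text
time_s: 19.5
ee_pos: [429.2, 126.6, 285.6]
eef_rot: [[0.85, -0.08, -0.52], [-0.068, -0.997, 0.042], [-0.522, 0.0, -0.853]]
force: [-0.4, -0.4, 0.8]
gripper_width: 0.3
finger_force: 0.0
```

Run:
```python
from h import *
o=status.get_obs(); print(g(np.array(o["ee_pos"])),np.round(o["eef_rot"],2).tolist(),o["force"],o["time_s"])
c=eyes.camera("wrist"); save(c["frame"],"w6.png"); print(g(-c["R"].T@c["t"])); look(c); np.save("w6.npy",c,allow_pickle=True)
```

```text
[ 82.50058452 171.75488603 285.6072083 ] [[0.85, -0.08, -0.52], [-0.07, -1.0, 0.04], [-0.52, 0.0, -0.85]] [-0.36556807 -0.43911295  0.75403017] 19.5
[ 83.16558891  31.61945721 390.42053733]
```

View pics/w6.png

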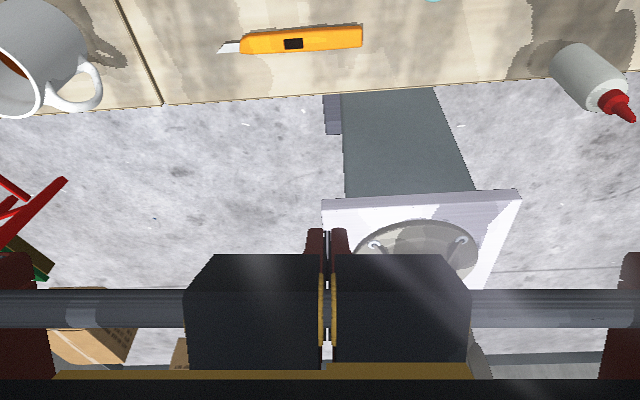

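Tilted the wrong way; this view shows only the floor. Tilting forward instead.

Run:
```python
from h import *
t=np.radians(45); R0=yawR(-4.5); R=R0@Ro.from_rotvec([0,t,0]).as_matrix(); print(R.round(2))
go(W(105,130,250),R); print(np.round(status.get_obs()["q"],2))
```

```text
[[ 0.7  -0.08  0.7 ]
 [-0.06 -1.   -0.06]
 [ 0.71  0.   -0.71]]
tr [ 0.0927 -0.0364  0.0164] dr [-3.00e-04  8.48e-01 -0.00e+00] at [428.6 127.4 287.3] t 19.7 q7 -1.99
[-0.06  0.38 -0.3   1.68 -0.12  1.6  -1.99]
```

{"api": "jog_arm", "payload": {"rows": [{"gripper": 0,"translation": [0,-0.01,0],"dr": [0,0.09,0]},{"gripper": 0,"translation": [0,-0.02,0],"dr": [0,0.18,0]},{"gripper": 0,"translation": [0,-0.036,0],"dr": [0,0.27,0]},{"gripper": 0,"translation": [0,-0.036,0],"dr": [0,0.36,0]},{"gripper": 0,"translation": [0.02,-0.036,0],"dr": [0,0.45,0]},{"gripper": 0,"translation": [0.04,-0.036,0],"dr": [0,0.54,0]},{"gripper": 0,"translation": [0.06,-0.036,0.005],"dr": [0,0.63,0]},{"gripper": 0,"translation": [0.08,-0.036,0.01],"dr": [0,0.72,0]},{"gripper": 0,"translation": [0.09,-0.036,0.016],"dr": [0,0.8,0]},{"gripper": 0,"translation": [0.093,-0.036,0.016],"dr": [0,0.848,0]}]}}

```text
time_s: 20.7
ee_pos: [469.0, 141.8, 270.2]
eef_rot: [[0.806, -0.084, 0.586], [-0.078, -0.996, -0.036], [0.587, -0.016, -0.809]]
force: [0.4, 0.3, 0.2]
gripper_width: 0.8
finger_force: 0.0
```

Run:
```python
from h import *
o=status.get_obs(); print(g(np.array(o["ee_pos"])),np.round(o["eef_rot"],2).tolist(),np.round(o["q"],2),o["time_s"])
c=eyes.camera("wrist"); print(g(-c["R"].T@c["t"])); look(c); np.save("w7.npy",c,allow_pickle=True)
u,v=proj(c,W(110,28,215)); print(u,v); u=int(np.clip(u,100,540)); v=int(np.clip(v,75,325))
save(cv2.resize(c["frame"][v-75:v+75,u-100:u+100],(800,600),interpolation=cv2.INTER_CUBIC),"w7.png"); print("crop origin",u-100,v-75)
```

```text
[100.68028874 133.23340383 270.21041941] [[0.81, -0.08, 0.59], [-0.08, -1.0, -0.04], [0.59, -0.02, -0.81]] [ 0.16 -0.11 -0.78  2.3   0.67  0.52 -2.82] 20.7
[ 99.15543971 175.71312315 440.30588124]
clip_post 0.75 [296.3  89.7] [120.7  25.5 256.7] r 140.1 q 0.574
clip_post 0.56 [406.9 199.2] [13.5 25.5 67.2] r 108.6 q 2.697
memory_tip 0.86 [302.2 131.8] [120.1  30.5 215.6] r 99.1 q 0.548
clip_index 0.74 [306.2 136.1] [117.5  30.5 209.7] r 93.0 q 0.569
clip_index 0.48 [414.9 109.4] [ 42.2  30.5 241. ] r 141.3 q 1.15
315.81953550057335 129.20675829701148
crop origin 215 54
```

View pics/w7.png

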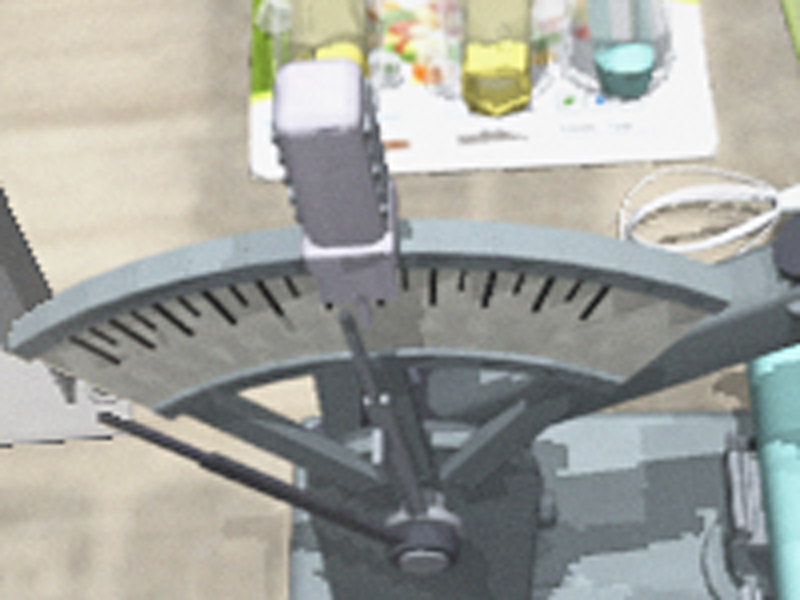

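The front view shows the memory hand's tip at crop (345,313) and the clip's index at (363,318). The clip is a few hundredths of a radian short (to the right of the hand), so it needs about 4 mm more towards gauge +x.

Run:
```python
from h import *
c=np.load("w7.npy",allow_pickle=True).item()
def q(u,v,y,off=(0,0)):
    p=plane(c,(215+u/4,54+v/4),y); return p.round(1),round(.65-np.arctan2(p[0]-110-off[0],p[2]-117-off[1]),3)
for n,u,v,y in(("tip",345,313,30.5),("mid",370,385,30.5),("low",408,490,30.5),("shaft",424,555,38),("clip idx",363,320,30),("post top",320,85,25.5),("post base",345,235,25.5)): print(n,q(u,v,y))
o=status.get_obs(); print(np.round(o["q"],2)); print(g(np.array([574.0,135.5,250.3])))
go(W(90,120,330),yawR(-4.5))
```

```text
tip (array([120.8,  30.5, 215. ]), np.float64(0.54))
mid (array([117.9,  30.5, 188.4]), np.float64(0.539))
low (array([112.2,  30.5, 139.2]), np.float64(0.55))
shaft (array([109.1,  38. , 117.8]), np.float64(1.5))
clip idx (array([117.7,  30. , 211.8]), np.float64(0.569))
post top (array([120.2,  25.5, 269.8]), np.float64(0.583))
post base (array([119.5,  25.5, 232.1]), np.float64(0.567))
[ 0.16 -0.11 -0.77  2.3   0.67  0.52 -2.82]
[102.6265  28.091  250.3   ]
tr [ 0.0736  0.011  -0.0691] dr [-0.0076 -0.3985 -0.0117] at [470.6 138.7 270.6] t 20.9 q7 -2.82
```

{"api": "jog_arm", "payload": {"rows": [{"gripper": 0,"translation": [0,0,-0.04],"dr": [0,-0.09,0]},{"gripper": 0,"translation": [0.03,0,-0.07],"dr": [0,-0.18,0]},{"gripper": 0,"translation": [0.05,0.005,-0.07],"dr": [0,-0.27,0]},{"gripper": 0,"translation": [0.074,0.011,-0.07],"dr": [-0.008,-0.36,-0.012]},{"gripper": 0,"translation": [0.074,0.011,-0.07],"dr": [-0.008,-0.399,-0.012]},{"gripper": 0,"translation": [0.074,0.011,-0.07],"dr": [-0.008,-0.399,-0.012]},{"gripper": 0,"translation": [0.074,0.011,-0.07],"dr": [-0.008,-0.399,-0.012]}]}}

```text
time_s: 21.6
ee_pos: [481.3, 132.5, 328.8]
eef_rot: [[0.997, -0.074, -0.003], [-0.074, -0.997, 0.0], [-0.003, -0.0, -1.0]]
force: [-1.1, 0.1, -0.2]
gripper_width: 0.4
finger_force: 0.0
```

Run:
```python
from h import *
o=status.get_obs(); print(g(np.array(o["ee_pos"])),np.round(o["q"],2))
go(W(86,28,330),yawR(-4.5)); go(W(86,28,250),yawR(-4.5))
```

```text
[ 92.37728102 120.24437338 328.80001448] [ 0.11  0.14 -0.55  1.79  0.07  1.23 -2.11]
tr [ 0.1537  0.0112 -0.0024] dr [-0.0001  0.0018  0.0028] at [481.3 132.5 328.8] t 21.6 q7 -2.11
tr [0.1541 0.0112 0.1309] dr [-0.0001  0.0018  0.0028] at [481.3 132.5 328.8] t 21.6 q7 -2.11
```

{"api": "jog_arm", "payload": {"rows": [{"gripper": 0,"translation": [0.08,0.011,0],"dr": [0,0,0.003]},{"gripper": 0,"translation": [0.154,0.011,0],"dr": [0,0,0.003]},{"gripper": 0,"translation": [0.154,0.011,0.03],"dr": [0,0,0.003]},{"gripper": 0,"translation": [0.154,0.011,0.09],"dr": [0,0,0.003]},{"gripper": 0,"translation": [0.154,0.011,0.13],"dr": [0,0,0.003]},{"gripper": 0,"translation": [0.154,0.011,0.13],"dr": [0,0,0.003]},{"gripper": 0,"translation": [0.154,0.011,0.13],"dr": [0,0,0.003]}]}}

```text
time_s: 22.3
ee_pos: [571.9, 118.7, 252.5]
eef_rot: [[0.997, -0.078, -0.001], [-0.078, -0.997, -0.001], [-0.001, 0.001, -1.0]]
force: [0.1, 0.1, -0.1]
gripper_width: 0.7
finger_force: 0.0
```

Run:
```python
from h import *
o=status.get_obs(); print(g(np.array(o["ee_pos"])),o["force"]); go(W(106.6,28,250),yawR(-4.5))
```

```text
[ 85.71882758  28.84384074 252.51779847] [ 0.07767051  0.05545012 -0.08989402]
tr [ 0.0014 -0.0348  0.0042] dr [ 0.0004  0.0005 -0.    ] at [571.9 118.7 252.5] t 22.3 q7 -2.12
```

{"api": "jog_arm", "payload": {"rows": [{"gripper": 0,"translation": [0,-0.018,0.004],"dr": [0,0,0]},{"gripper": 0,"translation": [0,-0.03,0.004],"dr": [0,0,0]},{"gripper": 0,"translation": [0,-0.035,0.004],"dr": [0,0,0]},{"gripper": 0,"translation": [0,-0.035,0.004],"dr": [0,0,0]},{"gripper": 0,"translation": [0,-0.035,0.004],"dr": [0,0,0]},{"gripper": 0,"translation": [0,0.0,0.0],"dr": [0,0,0]},{"gripper": 0,"translation": [0,0.0,-0.08],"dr": [0,0,0]},{"gripper": 0,"translation": [-0.08,0.0,-0.14],"dr": [0,0,0]},{"gripper": 0,"translation": [-0.155,-0.011,-0.14],"dr": [0,0,0]},{"gripper": 0,"translation": [-0.155,-0.011,-0.14],"dr": [0,0,0]}]}}

```text
time_s: 23.3
ee_pos: [476.9, 133.7, 337.6]
eef_rot: [[0.997, -0.077, -0.0], [-0.077, -0.997, -0.0], [-0.0, 0.0, -1.0]]
force: [-0.1, 0.2, -0.0]
gripper_width: 0.3
finger_force: 0.0
```

Run:
```python
from h import *
t=np.radians(36); R=yawR(-4.5)@Ro.from_rotvec([0,t,0]).as_matrix()
go(W(105,133,270),R)
```

```text
tr [-0.0138 -0.0197  0.1126] dr [-0.     0.4    0.001] at [476.9 133.7 337.6] t 23.3 q7 -2.11
```

{"api": "jog_arm", "payload": {"rows": [{"gripper": 0,"translation": [-0.014,-0.02,0.04],"dr": [0,0.09,0]},{"gripper": 0,"translation": [-0.014,-0.02,0.08],"dr": [0,0.18,0]},{"gripper": 0,"translation": [-0.014,-0.02,0.113],"dr": [0,0.27,0]},{"gripper": 0,"translation": [-0.014,-0.02,0.113],"dr": [0,0.36,0]},{"gripper": 0,"translation": [-0.014,-0.02,0.113],"dr": [0,0.4,0]},{"gripper": 0,"translation": [-0.014,-0.02,0.113],"dr": [0,0.4,0]},{"gripper": 0,"translation": [-0.014,-0.02,0.113],"dr": [0,0.4,0]}]}}

```text
time_s: 24.0
ee_pos: [473.5, 144.3, 268.2]
eef_rot: [[0.809, -0.081, 0.583], [-0.065, -0.997, -0.048], [0.585, 0.0, -0.811]]
force: [-0.1, -0.2, -0.2]
gripper_width: 0.6
finger_force: 0.0
```

Run:
```python
from h import *
o=status.get_obs(); print(g(np.array(o["ee_pos"])),o["time_s"])
c=eyes.camera("wrist"); look(c); np.save("w8.npy",c,allow_pickle=True)
u,v=proj(c,W(110,28,215)); u=int(np.clip(u,100,540)); v=int(np.clip(v,75,325))
save(cv2.resize(c["frame"][v-75:v+75,u-100:u+100],(800,600),interpolation=cv2.INTER_CUBIC),"w8.png"); print("crop origin",u-100,v-75)
```

```text
[103.52297348 129.0173262  268.15214915] 24.0
clip_post 0.83 [291.5  91.7] [126.3  25.5 257.2] r 141.1 q 0.535
memory_tip 0.56 [305.2 134. ] [119.8  30.5 216.3] r 99.8 q 0.551
clip_index 0.68 [530.6 121.6] [-36.3  30.5 231.7] r 185.9 q 1.556
clip_index 0.61 [304.1 138.2] [121.   30.5 210.5] r 94.2 q 0.533
crop origin 218 57
```

View pics/w8.png

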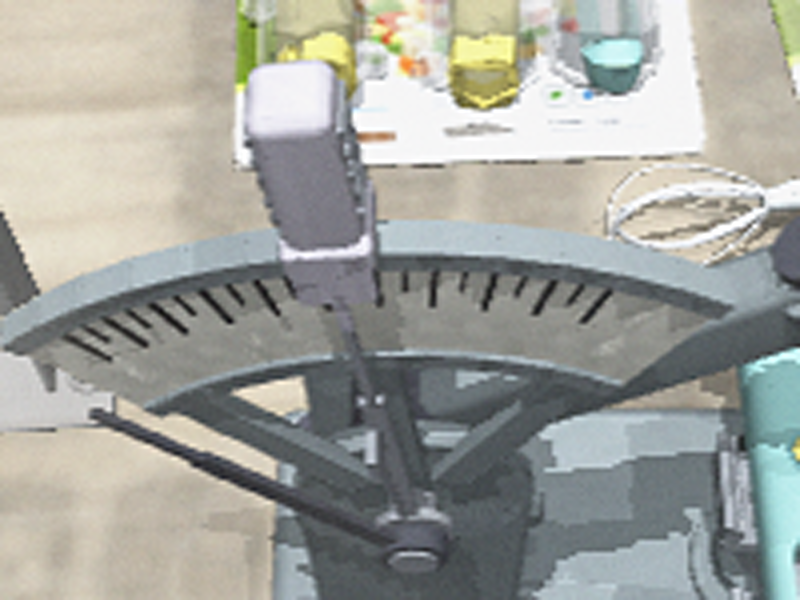

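The clip's index now sits on the memory hand's tip (crop (340,306)), the measured readings agree at about 0.535 and 0.545, and the robot is clear of everything.

```bash
python3 -c "
from h import *
print(ticket.finish_job())"
```

```text
the job is handed in; nothing more can be done
None
```

The job is handed in, with no verdict returned: the handle is seated in both saddles, the lever was pressed firm at about 25 N and came back up, and the clip is within about 0.02 rad of the memory hand (both near 0.54).

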